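# Close and clip the packed storage box

## Robot

A 6-joint arm with a two-finger parallel gripper is mounted at the origin on the work surface. World frame = base frame: x ahead of the robot, y to its left, z up, the work surface at z = 0. Lengths are in m, angles in rad, forces in N, time in s.
With the tool pointing down it reaches from about 0.325 to 0.775 m from the base axis. Payload 5.5 kg.
Tool frame: the origin (TCP) lies on the centre line of the jaws, within the pads' length; the fingertips stand 25 mm ahead of it and the grasp point (between the pads) lies 6 mm ahead of it; z points along the fingers, y is the line along which they close (so a half turn about z gives the same grasp; the last joint's range is limited). The gripper opens to 85 mm and grips with 20 to 120 N. Pads are 22 mm wide; open, the fingers measure 114 mm over their backs; the gripper's body (76 mm by 85 mm) begins 54 mm behind the grasp point. The pads swing forward as they close: fully open they stand 13 mm farther back than shut.
Start: joints at [1.222, 0.091, 1.231, -0, 1.82, -0.057], TCP at [0.173, 0.575, 0.256] pointing down, gripper open.
Joint ranges: [-2.87, 2.87], [-0.86, 2.18], [0.17, 2.46], [-1.51, 4.65], [0.06, 2.69], [-2.65, 2.65]. Speed limits (rad/s): [2.57, 2.57, 3.01, 3.14, 3.14, 3.14].

## Interface

Orientations are given as [roll, pitch, yaw] about the fixed x, y, z axes, in that order (R = Rz(yaw) Ry(pitch) Rx(roll)).
In Python, from plant import ctrl gives the robot as it stands.
- The arm moves only by the tool apply_moves, never from a script. Its argument "steps" is a list of rows, each an object with "offset": the shift along the tool's x, y, z scaled (see below), a list of three; "roll": the turn about the tool's z scaled (see below). In form: [{"offset": [tx, ty, tz], "roll": roll}, ...]. A call has 1 to 5 rows; each row shifts and turns the commanded pose from where the row before left it, along the tool's axes as they then stand; what a row does not reach is not made up. The controller multiplies each number of a shift by 0.15 m and each number of a turn by 1.5 rad. A row lasts 1/10 s, in which the tool goes at most 50 mm and 8.59 degrees, less where a joint would pass 70% of its speed; a pose out of reach is approached as far as the arm can. A call with a number of a shift or a turn outside -1 to 1 is refused whole. A call with a gripper value outside its range is refused whole. "jaw" is the closure, from -1 (fully open) to 1 (shut), set as the call begins (left out, the last holds). The fingers move at their own pace and stop on an object; the grip force is fixed at half the most. Time passes only in rows, so rows that do not move let the fingers close. It gives the time, the measured TCP pose, the force, the opening and the grip force at its end, in the units of the state.
- ctrl.read_state(): the state, without advancing time (a new reading comes with each control period).
- ctrl.capture(name): name is "scene" or "top"; returns a dict with "pixels" (400x640x3 uint8, red, green, blue), "depth" (400x640 float32, m along the optical axis (not along the pixel's ray), 0 where there is no reading), "fx", "fy", "cx", "cy" (pixels), "T" (4x4, takes a point from camera to world coordinates). Camera axes: x right, y down, z forward; pixel columns grow to the right and rows downward; lengths in m; the calibration is good to about 2 mm. A picture is of the moment at which its call begins.
- ctrl.finish_job(): hands the job in; it is judged then, once.
The state is a dict: "t": time; "joints": joint angles; "qd": joint speeds; "joint_efforts": joint torques, N m; "position": TCP position; "tcp_rot": TCP orientation; "ft_force": force on the tool from outside, world axes, zero at the start; "torque": the same for the moment, N m; "finger_gap": finger opening in m; "grip_force": force on a finger pad.
Only numpy, scipy, OpenCV 4.12 (cv2) and the standard library are available. Lean on these libraries where they do the work, as an engineer would, in place of code of your own. Each camera call takes 0.05 s, during which the arm holds its last target. There are 200 camera calls.

## Task

The storage box with the white pots in it is packed: push its open lid fully shut with the fingertips, then push the clip on the lid's front edge down flat against the front of the box. Only push from outside: do not take hold of the lid, reach under it or open it wider. Leave the empty box open, and leave the pots and everything else as they stand.

Things in the scene. Friction and masses are not known exactly. Their poses are not given: they have to be found in the camera images.
- pack_box: the storage box that holds five white pots: clear plastic, 200 (along its x) x 170 (its y) x 110 mm tall, 4 mm walls, fixed to the table; origin at the centre of its underside. Its front (clip side) looks along its own -x, roughly at the robot; the lid hinges along its far (+x) rim.
- pack_lid (a joint): angle of that box's lilac lid, rad: 0 = shut, level on the rim; 1.57 = upright. Stiff hinge (0.4 N m friction): it stays where left. Hinge axis along the box's y, at x = +104 mm, z = 112 mm in the box's frame. The lid reaches 208 mm from the axis, is 182 mm wide; its outer face lies 7 mm outside the plane through the axis, with a border under 2 mm proud.
- pack_lid_top (a point): point on the lid's outer face (the top when shut), on its midline, 170 mm from the hinge axis: a good place to push. Its axes turn with the lid: -x points from the hinge to the lid's free edge, z out of the outer face; parallel to the box's axes when shut.
- pack_clip (a joint): angle of the clip, rad relative to the lid: a lilac flap 60 mm wide, 42 long, 4 thick, hinged at the middle of the lid's front edge. 0 = folded at right angles to the lid (flat on the box's front, lid shut), 1.57 = straight out in the lid's plane. 0.03 N m friction: stays where left. Hinge axis along the box's y; lid shut, it is at x = -106, z = 112 mm in the box's frame.
- pack_clip_face (a point): point on the clip's outer face, on its midline, 30 mm from the clip's hinge axis and 5 mm off the plane through it. That face looks up when the clip stands straight out from the shut lid, and along the box's -x when clipped. Its axes turn with the clip, parallel to the box's when lid and clip are closed.
- spare_box: the empty storage box, otherwise identical and also with an open lid and clip; it may stand left or right of the other. To be left open. Origin at the centre of its underside.
- spare_lid (a joint): angle of the empty box's lid, as for the other
- spare_clip_face (a point): point on the empty box's clip, as for the other
- pot0: one of the five white pots standing in the box to be closed, 42 mm diameter, 85 mm tall, below the rim; origin under its centre
- pot1: one of the five white pots standing in the box to be closed, 42 mm diameter, 85 mm tall, below the rim; origin under its centre
- pot2: one of the five white pots standing in the box to be closed, 42 mm diameter, 85 mm tall, below the rim; origin under its centre
- pot3: one of the five white pots standing in the box to be closed, 42 mm diameter, 85 mm tall, below the rim; origin under its centre
- pot4: one of the five white pots standing in the box to be closed, 42 mm diameter, 85 mm tall, below the rim; origin under its centre
- jar: bystander: white screw-top jar, 48 mm diameter, 90 mm tall, standing between the boxes; origin under its centre
- flask: bystander: white bottle, 60 mm diameter, 170 mm tall, standing; origin under its centre
- tape: bystander: cardboard tape core lying flat, 90 mm outside diameter, 24 mm tall; origin under its centre
- carton: bystander: white carton 100 x 170 x 70 mm; origin under its centre
- small_carton: bystander: brown carton 60 x 100 x 40 mm; origin under its centre
- cup: bystander: grey open cup, 72 mm across the rim, 95 mm tall; origin under its centre

How it is judged:
By the outcome, as a careful person would: the job done as asked, in the order asked, and still so for the second after the job is handed in, with the robot touching nothing.
It also fails if it takes over 48 s, if anything falls off the work surface, if the arm or the gripper's body presses on something with over 40 N, if the wrist force passes 120 N, or if a joint passes its speed limit or range.

## Working session

There is one attempt and no reset: what is moved stays moved. The work goes in short steps, Python scripts to look and compute and a tool call to move; the robot and the scene stay as the last step left them, time stands still between calls to the robot, and variables do not carry over. Pictures are saved under pics/ and viewed, at most 10 in all, crops included, and the job is handed in when it is done.

Besides the shell and the picture viewer there is one more tool, called as name([rows], argument=value, ...), one row to a line, values as JSON. apply_moves: Moves the arm, as the interface text tells. Shifts and turns lie within -1 to 1; 1 stands for 0.15 m of shift or 1.5 rad of turn. Its arguments: {"type":"object","properties":{"steps":{"type":"array"},"jaw":{"type":"number"}},"required":["steps"]}

```bash
mkdir -p pics
cat > h.py <<'E'
import numpy as np,cv2
from plant import ctrl
def cap(n):
    d=ctrl.capture(n); v,u=np.mgrid[:400,:640]; z=d["depth"]
    p=np.stack([(u-d["cx"])/d["fx"]*z,(v-d["cy"])/d["fy"]*z,z],-1)
    T=d["T"]; return d["pixels"],p@T[:3,:3].T+T[:3,3],z>0
E
python3 - <<'E'
from h import *
for n in("scene","top"):
    im,P,ok=cap(n); cv2.imwrite(f"pics/{n}0.png",im[...,::-1]); np.savez(f"{n}0.npz",im=im,P=P,ok=ok)
s=ctrl.read_state();print(s)
E
```

```text
{'t': 0.1, 'joints': array([ 1.22229805e+00,  9.17984242e-02,  1.23174641e+00, -1.16668045e-06,
        1.81978892e+00, -5.66958602e-02]), 'qd': array([-0.00076018, -0.00261118, -0.00112257,  0.00073424,  0.00045996,
        0.00019478]), 'joint_efforts': array([ 1.63263736e-03, -4.60212600e+01, -4.19219792e+01, -1.42368890e-04,
        1.06441788e-02, -2.09474609e-05]), 'position': array([0.1725391 , 0.57444932, 0.25526576]), 'tcp_rot': array([-3.13985428e+00, -9.75311803e-05,  2.84978986e+00]), 'ft_force': array([0.93988538, 0.32344334, 0.03892267]), 'torque': array([-0.01060095,  0.01599902,  0.04615843]), 'grip_force': 0.0, 'finger_gap': 0.08547400876942449}
```

View pics/scene0.png

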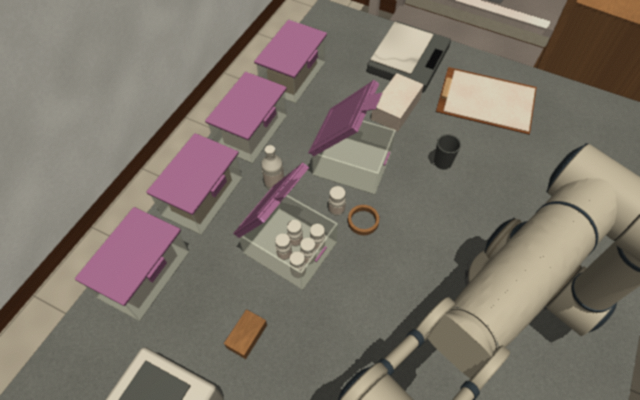

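View pics/top0.png

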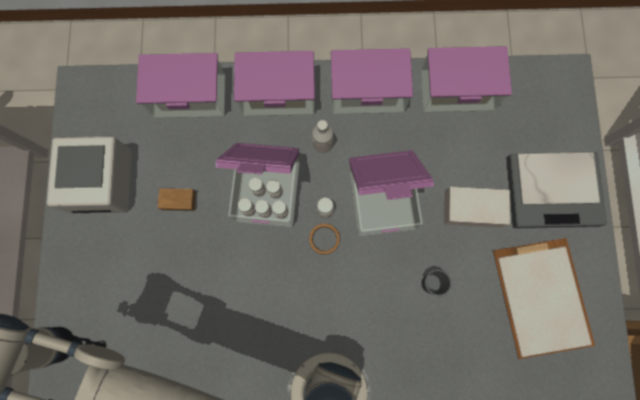

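The pack box with the pots is at top pixels (232-298, 145-222), with its lid leaning open around (258,157). The spare box is to its right, around (390,195). The jar is at (325,206), the flask at (322,135) and the tape at (324,239).

Run:
```python
from h import *
def lil(im): 
    r,g,b=[im[...,i].astype(int) for i in range(3)]; return (r-g>25)&(b-g>15)
pts=[]
for n,(u0,u1,v0,v1) in dict(top=(205,305,135,235),scene=(225,335,155,270)).items():
    z=np.load(n+"0.npz"); im,P,ok=z["im"],z["P"],z["ok"]
    m=lil(im)&ok; k=np.zeros_like(m);k[v0:v1,u0:u1]=1;m&=k
    p=P[m]; print(n,len(p),p.min(0).round(3),p.max(0).round(3)); pts.append(p)
    # whites (pots/jar)
    big=cv2.resize(im[v0-10:v1+10,u0-10:u1+10],None,fx=5,fy=5,interpolation=cv2.INTER_CUBIC); cv2.imwrite(f"pics/{n}crop.png",big[...,::-1])
    # ransac plane on lid
    rng=np.random.default_rng(0);best=None
    for _ in range(500):
        a=p[rng.choice(len(p),3,False)]; nn=np.cross(a[1]-a[0],a[2]-a[0]); l=np.linalg.norm(nn)
        if l<1e-5: continue
        nn/=l; i=abs((p-a[0])@nn)<.003
        if best is None or i.sum()>best.sum(): best=i
    q=p[best];c=q.mean(0);w=np.linalg.svd(q-c)[2]; nn=w[2]*np.sign(w[2][0]); print("plane",best.sum(),c.round(3),nn.round(3),"yaw",np.arctan2(nn[1],nn[0]))
    h=q[:,:2]@np.array([nn[0],nn[1]])/np.hypot(*nn[:2])
    print("z,h ext",q[:,2].min(),q[:,2].max(),h.min(),h.max())
    o=p[~best]; print("others",len(o),np.percentile(o,[5,50,95],axis=0).round(3).tolist())
    tall=ok&(P[...,2]>.06)&(im.min(-1)>150)&k.astype(bool)
    print("pots",P[tall].mean(0).round(3))
z=np.load("top0.npz")
for uv in[(320,188),(325,206),(324,226),(322,125),(245,207),(280,210),(257,187),(274,187),(263,208)]: print(uv,z["P"][uv[1],uv[0]].round(3))
```

```text
top 1793 [0.472 0.075 0.075] [0.689 0.261 0.331]
plane 1292 [0.623 0.164 0.227] [ 0.862 -0.094  0.499] yaw -0.10920213367847169
z,h ext 0.11709474165554101 0.31392759289176464 0.5473548392834167 0.6632997946660864
others 501 [[0.479, 0.091, 0.085], [0.569, 0.174, 0.293], [0.587, 0.251, 0.326]]
pots [0.54  0.173 0.09 ]
scene 1271 [0.47  0.041 0.073] [0.841 0.265 0.33 ]
plane 598 [0.615 0.181 0.24 ] [ 0.859 -0.099  0.502] yaw -0.11521025399914246
z,h ext 0.13007994959208724 0.3090236256877926 0.5465961428598979 0.6530933071884192
others 673 [[0.549, 0.06, 0.126], [0.577, 0.191, 0.288], [0.824, 0.261, 0.325]]
pots [0.558 0.158 0.093]
(320, 188) [ 0.587  0.013 -0.005]
(325, 206) [ 0.513 -0.001  0.092]
(324, 226) [0.466 0.003 0.025]
(322, 125) [0.723 0.002 0.169]
(245, 207) [0.515 0.224 0.089]
(280, 210) [0.503 0.125 0.095]
(257, 187) [0.571 0.189 0.094]
(274, 187) [0.57  0.142 0.092]
(263, 208) [0.511 0.173 0.089]
```

View pics/topcrop.png

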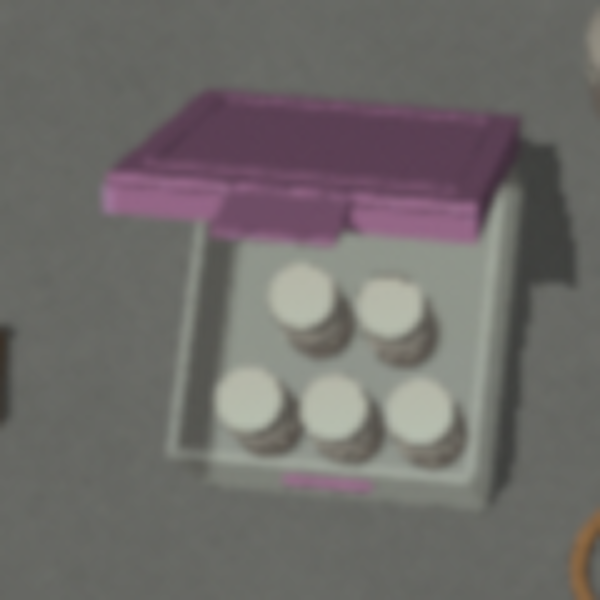

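View pics/scenecrop.png

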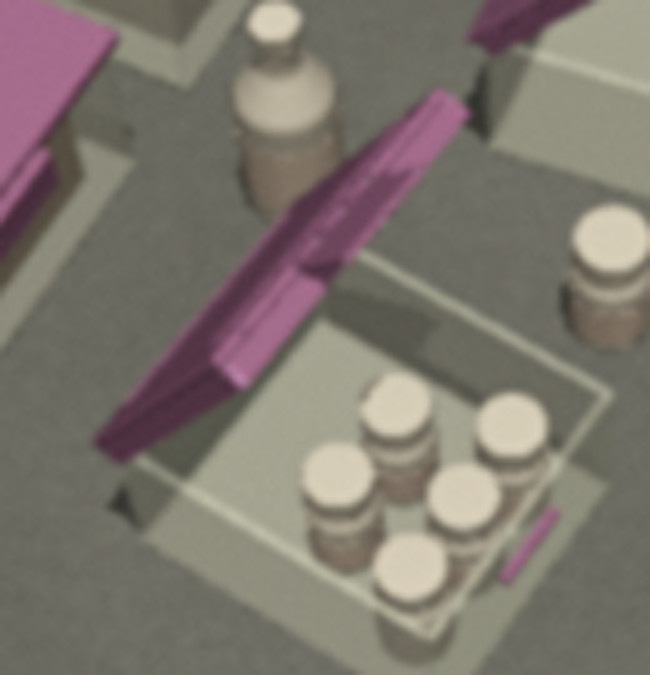

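The outer face fit puts the lid at about 60° and the box yaw at about -0.1. The box centre is near (0.577, 0.169). The clip stands roughly straight out, with its top at z≈0.33. I'll shut the jaws, rise and line up with the box.

apply_moves([
  {"offset":[0,0,-0.3],"roll":-0.065},
  {"offset":[0,0,-0.3],"roll":-0.062},
  {"offset":[0,0,-0.3],"roll":0},
  {"offset":[-0.12,-0.08,-0.1],"roll":0},
  {"offset":[-0.25,-0.17,0],"roll":0},
], jaw=1)

```text
t: 0.6
position: [0.2229, 0.5328, 0.4092]
tcp_rot: [3.137, 0.001, 3.045]
ft_force: [1.1, 0.3, -0.4]
finger_gap: 0.0121
grip_force: 0.0
```

apply_moves([
  {"offset":[-0.25,-0.17,0],"roll":0},
  {"offset":[-0.25,-0.17,0],"roll":0},
  {"offset":[-0.25,-0.17,0],"roll":0},
  {"offset":[-0.25,-0.17,0],"roll":0},
  {"offset":[-0.25,-0.17,0],"roll":0},
])

```text
t: 1.1
position: [0.3988, 0.3845, 0.4058]
tcp_rot: [-3.141, -0.0, 3.04]
ft_force: [-0.3, 0.2, -0.1]
finger_gap: -0.0003
grip_force: 0.0
```

apply_moves([
  {"offset":[-0.25,-0.17,0],"roll":0},
  {"offset":[-0.25,-0.17,0],"roll":0},
  {"offset":[-0.25,-0.17,0],"roll":0},
  {"offset":[-0.25,-0.17,0],"roll":0},
  {"offset":[0,0,0],"roll":0},
])

```text
t: 1.6
position: [0.5402, 0.2654, 0.4036]
tcp_rot: [-3.138, -0.002, 3.034]
ft_force: [-0.3, 0.0, -0.4]
finger_gap: -0.0001
grip_force: 0.0
```

apply_moves([
  {"offset":[-0.21,-0.153,0],"roll":0},
  {"offset":[-0.21,-0.153,0],"roll":0},
  {"offset":[-0.21,-0.153,0],"roll":0},
  {"offset":[-0.21,-0.153,0],"roll":0},
  {"offset":[0,0,0],"roll":0},
])

```text
t: 2.1
position: [0.6555, 0.1622, 0.4022]
tcp_rot: [-3.139, -0.005, 3.035]
ft_force: [0.1, 0.4, -0.5]
finger_gap: -0.0001
grip_force: 0.0
```

Run:
```python
from h import *
s=ctrl.read_state();print(s["position"],s["tcp_rot"])
im,P,ok=cap("scene");a=im[130:290,190:370]
im2,_,_=cap("top");b=im2[110:270,180:360]
cv2.imwrite("pics/c1.png",cv2.resize(np.hstack([a,b]),None,fx=2.2,fy=2.2,interpolation=cv2.INTER_CUBIC)[...,::-1])
```

```text
[0.65554139 0.16218767 0.40222367] [-3.13910152 -0.00462736  3.03542457]
```

View pics/c1.png

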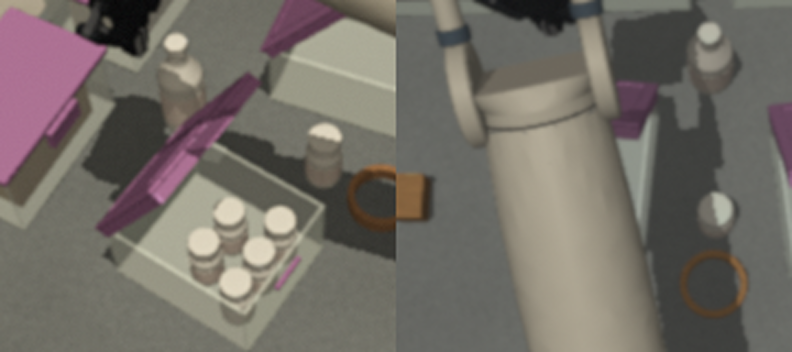

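The lid is untouched (scene crop around (180,150)). The gripper is above and behind it, around (120,25). I'll descend behind the lid.

apply_moves([
  {"offset":[0,0,0.26],"roll":0},
  {"offset":[0,0,0.26],"roll":0},
  {"offset":[0,0,0.26],"roll":0},
  {"offset":[0,0,0],"roll":0},
])

```text
t: 2.6
position: [0.6493, 0.1665, 0.2806]
tcp_rot: [-3.138, -0.014, 3.042]
ft_force: [0.0, -0.1, -1.0]
finger_gap: 0.0002
grip_force: 0.0
```

apply_moves([
  {"offset":[0.07,0,0],"roll":0},
  {"offset":[0.07,0,0],"roll":0},
  {"offset":[0.07,0,0],"roll":0},
  {"offset":[0,0,0],"roll":0},
])

```text
t: 3.0
position: [0.6205, 0.1698, 0.2942]
tcp_rot: [3.139, 0.005, 3.042]
ft_force: [-0.2, -0.4, 0.2]
finger_gap: 0.0001
grip_force: 0.0
```

apply_moves([
  {"offset":[0.05,-0.03,0.04],"roll":0},
  {"offset":[0.083,0,0.053],"roll":0},
  {"offset":[0.083,0,0.053],"roll":0},
  {"offset":[0,0,0],"roll":0},
])

```text
t: 3.4
position: [0.5881, 0.1679, 0.2692]
tcp_rot: [3.141, 0.002, 3.041]
ft_force: [-0.2, 0.4, -0.7]
finger_gap: -0.0002
grip_force: 0.0
```

Run:
```python
from h import *
s=ctrl.read_state();print(s["position"],s["ft_force"])
im,P,ok=cap("scene");a=im[130:290,190:370]
cv2.imwrite("pics/c2.png",cv2.resize(a,None,fx=3.5,fy=3.5,interpolation=cv2.INTER_CUBIC)[...,::-1])
```

```text
[0.58813404 0.1679349  0.26915635] [-0.16080624  0.40580986 -0.74147224]
```

View pics/c2.png

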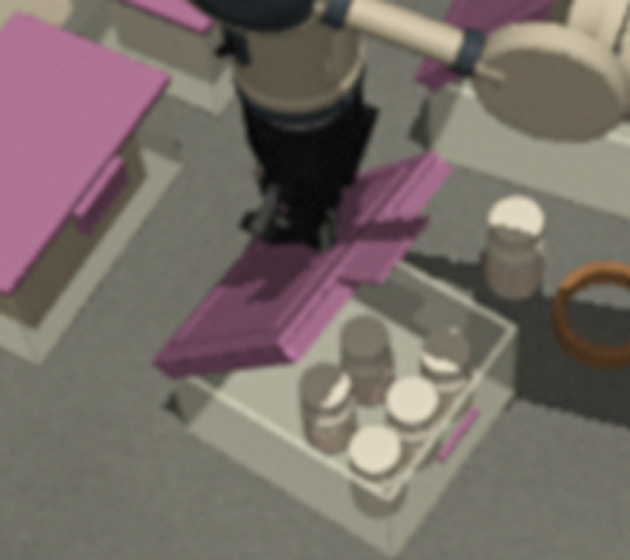

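The fingertips, around (300,235), are pushing the lid's outer face and it has come down from 60° to about 50°. I'll continue along the arc.

apply_moves([
  {"offset":[0.074,0,0.06],"roll":0},
  {"offset":[0.074,0,0.06],"roll":0},
  {"offset":[0.06,0,0.08],"roll":0},
  {"offset":[0.06,0,0.08],"roll":0},
  {"offset":[0,0,0],"roll":0},
])

```text
t: 3.95
position: [0.5485, 0.1716, 0.2254]
tcp_rot: [3.142, -0.001, 3.041]
ft_force: [0.3, -0.1, -0.5]
finger_gap: -0.0001
grip_force: 0.0
```

apply_moves([
  {"offset":[0.043,0,0.086],"roll":0},
  {"offset":[0.043,0,0.086],"roll":0},
  {"offset":[0.03,0,0.096],"roll":0},
  {"offset":[0.03,0,0.096],"roll":0},
  {"offset":[0,0,0],"roll":0},
])

```text
t: 4.45
position: [0.5269, 0.1735, 0.1702]
tcp_rot: [-3.141, -0.002, 3.041]
ft_force: [0.6, 0.2, 0.5]
finger_gap: 0.0003
grip_force: 0.0
```

apply_moves([
  {"offset":[0.013,0,0.08],"roll":0},
  {"offset":[0.013,0,0.08],"roll":0},
  {"offset":[0,0,0.01],"roll":0},
  {"offset":[0,0,0],"roll":0},
])

```text
t: 4.85
position: [0.5228, 0.1738, 0.1447]
tcp_rot: [-3.141, -0.001, 3.04]
ft_force: [0.2, 1.0, 0.3]
finger_gap: 0.0001
grip_force: 0.0
```

apply_moves([
  {"offset":[0,0,0.02],"roll":0},
  {"offset":[0,0,0],"roll":0},
])

```text
t: 5.05
position: [0.5231, 0.1739, 0.144]
tcp_rot: [3.141, 0.001, 3.04]
ft_force: [-3.3, -0.7, 5.6]
finger_gap: 0.0001
grip_force: 3.1
```

apply_moves([
  {"offset":[0,0,0.02],"roll":0},
  {"offset":[0,0,0.015],"roll":0},
  {"offset":[0,0,0],"roll":0},
])

```text
t: 5.35
position: [0.5232, 0.1739, 0.1437]
tcp_rot: [3.14, 0.004, 3.04]
ft_force: [-12.5, -3.3, 26.6]
finger_gap: -0.0002
grip_force: 13.2
```

The lid is firmly on its rim: the tip height stalled at 0.119 m under 27 N. I'll lift off and look at the clip.

apply_moves([
  {"offset":[0,0,-0.15],"roll":0},
  {"offset":[0,0,-0.2],"roll":0},
  {"offset":[0.25,0,-0.2],"roll":0},
  {"offset":[0.25,0,-0.1],"roll":0},
  {"offset":[0.15,0,0],"roll":0},
])

```text
t: 5.85
position: [0.4251, 0.1842, 0.2382]
tcp_rot: [3.139, 0.005, 3.041]
ft_force: [-0.5, -0.9, -0.4]
finger_gap: 0.0003
grip_force: 0.0
```

Run:
```python
from h import *
s=ctrl.read_state();print(s["position"])
C=np.array([.577,.169]);R=np.array([[.995,-.1],[.1,.995]])
o=[]
for n,(x0,y0) in dict(scene=(190,130),top=(180,110)).items():
    im,P,ok=cap(n); o.append(im[y0:y0+160,x0:x0+180])
    r,g,b=[im[...,i].astype(int) for i in range(3)]; m=(r-g>25)&(b-g>15)&ok
    p=P[m]; q=np.c_[(p[:,:2]-C)@R.T,p[:,2]]
    q=q[(abs(q[:,0])<.2)&(abs(q[:,1])<.11)]
    l=q[(q[:,2]>.09)&(q[:,0]>-.09)&(q[:,0]<.1)]; print(n,len(l),"lid z fit",np.linalg.lstsq(np.c_[l[:,:2],np.ones(len(l))],l[:,2],rcond=None)[0].round(4), l.min(0).round(3),l.max(0).round(3))
    c=q[(q[:,0]<-.1)]; 
    print("front",len(c)); 
    for a in np.arange(-.16,-.1,.006):
        k=c[(c[:,0]>=a)&(c[:,0]<a+.006)]
        if len(k): print(round(a,3),len(k),np.percentile(k[:,1],[3,97]).round(3),np.percentile(k[:,2],[5,50,95]).round(3))
cv2.imwrite("pics/c3.png",cv2.resize(np.hstack(o),None,fx=2.2,fy=2.2,interpolation=cv2.INTER_CUBIC)[...,::-1])
```

```text
[0.4251494  0.18419029 0.23824911]
scene 4399 lid z fit [ 1.000e-04 -1.000e-03  1.178e-01] [-0.09  -0.088  0.103] [0.1   0.098 0.127]
front 471
-0.154 10 [-0.009  0.022] [0.103 0.107 0.111]
-0.148 46 [-0.019  0.034] [0.104 0.106 0.111]
-0.142 53 [-0.019  0.034] [0.103 0.109 0.113]
-0.136 51 [-0.02   0.034] [0.105 0.109 0.112]
-0.13 45 [-0.02   0.029] [0.106 0.111 0.115]
-0.124 53 [-0.021  0.03 ] [0.108 0.112 0.117]
-0.118 48 [-0.018  0.03 ] [0.11  0.115 0.119]
-0.112 48 [-0.016  0.034] [0.112 0.115 0.12 ]
-0.106 117 [-0.012  0.094] [0.109 0.117 0.121]
top 3191 lid z fit [0.0002 0.0024 0.1191] [-0.09  -0.089  0.1  ] [0.1   0.092 0.129]
front 20
-0.112 1 [-0.022 -0.022] [0.121 0.121 0.121]
-0.106 19 [-0.08 -0.02] [0.116 0.119 0.124]
```

View pics/c3.png

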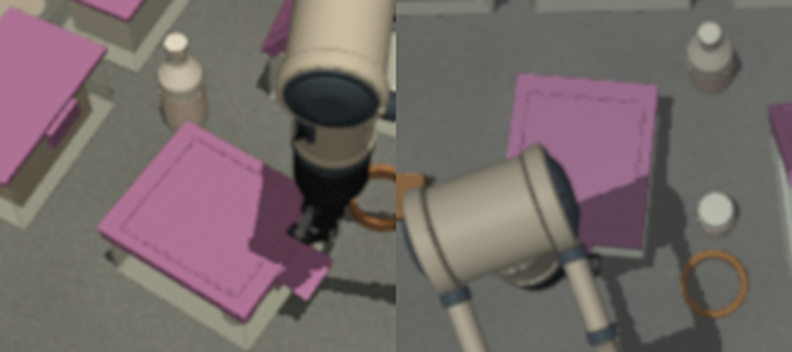

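The lid is level at z≈0.118 (scene crop centre (195,215)). The clip sticks out in front at (305,275), box x -0.106 to -0.152 and drooping slightly. I'll come down on its outer part.

apply_moves([
  {"offset":[-0.05,0.027,0.195],"roll":0},
  {"offset":[0,0,0.195],"roll":0},
  {"offset":[0,0,0.195],"roll":0},
  {"offset":[0,0,0],"roll":0},
])

```text
t: 6.35
position: [0.4321, 0.1861, 0.1416]
tcp_rot: [-3.138, -0.008, 3.04]
ft_force: [-0.9, -0.7, -0.0]
finger_gap: -0.0003
grip_force: 0.0
```

apply_moves([
  {"offset":[0,0,0.075],"roll":0},
  {"offset":[0,0,0.075],"roll":0},
  {"offset":[0,0,0.075],"roll":0},
  {"offset":[0,0,0.075],"roll":0},
  {"offset":[0,0,0],"roll":0},
])

```text
t: 6.85
position: [0.4329, 0.1867, 0.0997]
tcp_rot: [-3.14, -0.003, 3.04]
ft_force: [-0.7, -0.0, -1.2]
finger_gap: -0.0
grip_force: 0.0
```

apply_moves([
  {"offset":[-0.033,0,0],"roll":0},
  {"offset":[-0.033,0,0],"roll":0},
  {"offset":[-0.033,0,0],"roll":0},
  {"offset":[-0.033,0,0],"roll":0},
  {"offset":[0,0,0],"roll":0},
])

```text
t: 7.35
position: [0.4543, 0.1849, 0.102]
tcp_rot: [3.141, 0.0, 3.04]
ft_force: [1.4, -0.2, 0.1]
finger_gap: -0.0
grip_force: 0.0
```

apply_moves([
  {"offset":[-0.02,0,0],"roll":0},
  {"offset":[0,0,0],"roll":0},
])

```text
t: 7.55
position: [0.4546, 0.1849, 0.1019]
tcp_rot: [-3.141, -0.006, 3.041]
ft_force: [-12.0, -0.2, 5.7]
finger_gap: 0.0002
grip_force: 5.9
```

apply_moves([
  {"offset":[-0.02,0,0],"roll":0},
  {"offset":[-0.01,0,0],"roll":0},
  {"offset":[0,0,0],"roll":0},
])

```text
t: 7.85
position: [0.4549, 0.1849, 0.1017]
tcp_rot: [-3.14, -0.016, 3.042]
ft_force: [-32.4, 0.3, 15.6]
finger_gap: 0.0001
grip_force: 16.1
```

apply_moves([
  {"offset":[0.06,0,0],"roll":0},
  {"offset":[0.15,0,0],"roll":0},
  {"offset":[0.25,0,0],"roll":0},
  {"offset":[0.1,0,-0.2],"roll":0},
  {"offset":[0,0.25,-0.25],"roll":0},
])

```text
t: 8.35
position: [0.3784, 0.2256, 0.1657]
tcp_rot: [-3.138, -0.003, 3.038]
ft_force: [1.7, 0.6, 1.0]
finger_gap: 0.0001
grip_force: 0.0
```

apply_moves([
  {"offset":[0,0.3,-0.1],"roll":0},
  {"offset":[0,0.3,0],"roll":0},
  {"offset":[0,0.3,0],"roll":0},
  {"offset":[0,0.3,0],"roll":0},
  {"offset":[0,0,0],"roll":0},
])

```text
t: 8.85
position: [0.3988, 0.4112, 0.1799]
tcp_rot: [-3.141, -0.002, 3.044]
ft_force: [0.3, -0.3, -0.9]
finger_gap: -0.0004
grip_force: 0.0
```

Run:
```python
from h import *
s=ctrl.read_state();print(s["position"])
C=np.array([.577,.169]);R=np.array([[.995,-.1],[.1,.995]])
o=[]
for n,(x0,y0) in dict(scene=(190,130),top=(180,110)).items():
    im,P,ok=cap(n); o.append(im[y0:y0+160,x0:x0+180])
    r,g,b=[im[...,i].astype(int) for i in range(3)]; m=(r-g>25)&(b-g>15)&ok
    p=P[m]; q=np.c_[(p[:,:2]-C)@R.T,p[:,2]]
    q=q[(abs(q[:,0])<.2)&(abs(q[:,1])<.11)]
    l=q[(q[:,2]>.09)&(abs(q[:,0])<.09)]; print(n,len(l),np.linalg.lstsq(np.c_[l[:,:2],np.ones(len(l))],l[:,2],rcond=None)[0].round(4))
    c=q[(q[:,0]<-.106)]; print("front",len(c),c.min(0).round(3),c.max(0).round(3))
cv2.imwrite("pics/c4.png",cv2.resize(np.hstack(o),None,fx=2.2,fy=2.2,interpolation=cv2.INTER_CUBIC)[...,::-1])
```

```text
[0.39882342 0.41115085 0.17993122]
scene 2658 [-0.0003 -0.0004  0.1178]
front 62 [-0.114 -0.082  0.083] [-0.106  0.02   0.123]
top 4120 [0.0003 0.0022 0.1191]
front 52 [-0.112 -0.025  0.111] [-0.106  0.031  0.123]
```

View pics/c4.png

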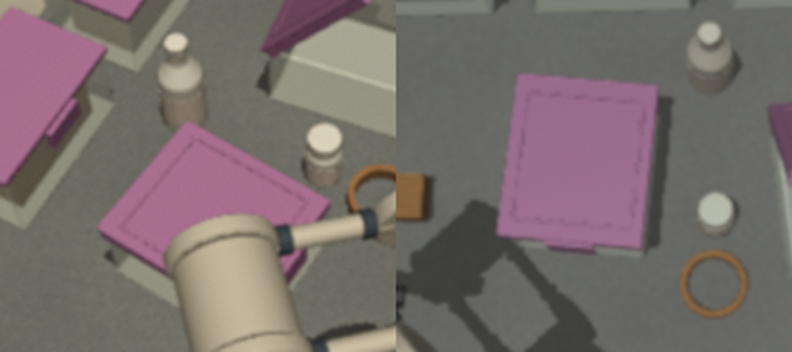

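The lid is level (scene crop (200,200)) and the clip lies flat against the front (top crop (570,245)), reaching out to box x≈-0.113. The jar, tape, flask and spare box are undisturbed and the robot is clear.

```bash
python3 -c "
from plant import ctrl
print(ctrl.finish_job())"
```

```text
the job is handed in; nothing more can be done
None
```

The packed box's lid is pushed fully shut and its clip is flat against the front; in the last pictures the spare box was still open and nothing nearby had moved, and the job is handed in at about 9 s.

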